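# Hang the vial carousel on the mixer's slanted spindle

## Robot

A 6-joint arm with a two-finger parallel gripper is mounted at the origin on the work surface. World frame = base frame: x ahead of the robot, y to its left, z up, the work surface at z = 0. Lengths are in m, angles in rad, forces in N, time in s.
With the tool pointing down it reaches from about 0.35 to 0.775 m from the base axis. Payload 7.3 kg.
Tool frame: the origin (TCP) lies at the very end of the fingers, on their centre line; the grasp point (between the pads) lies 19 mm behind it; z points along the fingers, y is the line along which they close (so a half turn about z gives the same grasp; the last joint's range is limited). The gripper opens to 92 mm and grips with 3 to 60 N. Pads are 19 mm wide; open, the fingers measure 130 mm over their backs; the gripper's body (75 mm by 190 mm) begins 47 mm behind the grasp point.
Start: joints at [-1.43, 0.342, 1.524, -0, 1.275, -0.146], TCP at [0.149, -0.504, 0.199] pointing down, gripper open.
Joint ranges: [-2.53, 2.53], [-0.77, 2.02], [0.04, 2.7], [-1, 4.14], [0.28, 2.66], [-3.11, 3.11]. Speed limits (rad/s): [2.57, 2.57, 3.14, 3.14, 3.14, 3.14].

## Interface

Orientations are given as [roll, pitch, yaw] about the fixed x, y, z axes, in that order (R = Rz(yaw) Ry(pitch) Rx(roll)).
In Python, from cell import robot, read_camera, get_calibration gives the robot as it stands. The module is installed in compiled form; this text tells all that it offers.
- The arm moves only by the tool send_rows, never from a script. Its argument "plan" is a list of rows, each a list of 2 entries, a list of its own where there are three numbers: the shift along the tool's x, y, z as a fraction of full scale, then the turn, a rotation vector about the tool's x, y, z as a fraction of full scale. A call has exactly 10 rows; each row shifts and turns the commanded pose from where the row before left it, along the tool's axes as they then stand; what a row does not reach is not made up. Full scale, the value 1, is 0.025 m for a shift and 90 degrees for a turn. A row lasts 1/8 s, in which the tool goes at most 62.5 mm and 10.7 degrees, less where a joint would pass 70% of its speed; a pose out of reach is approached as far as the arm can. A call with a number of a shift or a turn outside -1 to 1 is refused whole. A call with a gripper value outside its range is refused whole. "gripper" is the opening, from -1 (shut) to 1 (fully open), so that 0 is half open, set as the call begins (left out, the last holds). The fingers move at their own pace and stop on an object; "force" is the grip in N (left out, the last holds). Time passes only in rows, so rows that do not move let the fingers close, or fill a call up. It gives the time, the measured TCP pose, the force, the opening and the grip force at its end, in the units of the state.
- robot.observe(): the state, without advancing time (a new reading comes with each control period).
- read_camera(name): name is "scene" or "top" or "wrist"; returns (picture, depth): 420x560x3 uint8, blue, green, red; 420x560 float32, m along the optical axis (not along the pixel's ray), 0 where there is no reading.
- get_calibration(name): a dict with "intrinsics" (3x3 intrinsics, pixels), "dist_coeffs" ([k1, k2, p1, p2, k3] as OpenCV has them; the pictures are not rectified), "rvec" (rotation vector, rad) and "tvec" (3), from world to camera coordinates, as OpenCV has them. Camera axes: x right, y down, z forward; pixel columns grow to the right and rows downward; lengths in m; the calibration is good to about 2 mm. A picture is of the moment at which its call begins: read the wrist's pose just before it. get_calibration takes no time and is no camera call; for the wrist camera it gives the pose at the moment of the call.
- robot.hand_in(): hands the job in; it is judged then, once.
The state is a dict: "time": time; "qpos": joint angles; "qvel": joint speeds; "joint_efforts": joint torques, N m; "tool_pos": TCP position; "tool_rot": TCP orientation; "contact_force": force on the tool from outside, world axes, zero at the start; "torque": the same for the moment, N m; "opening": finger opening in m; "grip_force": force on a finger pad.
Only numpy, scipy, OpenCV 4.12 (cv2) and the standard library are available. Lean on these libraries where they do the work, as an engineer would, in place of code of your own. Each camera call takes 0.05 s, during which the arm holds its last target. There are 200 camera calls.

## Task

Pick up the vial carousel by its hub, hang it on the vial mixer's slanted spindle by sliding it on along the spindle, and turn it under a light push until its notches drop over the drive pin and it sits fully home, flush on the drive plate. Be gentle: stop turning as soon as it drops in, since the pin must not be forced round. Let go at the end, and leave the bottle, the carton and the green bin where they are.

Things in the scene. Friction and masses are not known exactly. Their poses are not given: they have to be found in the camera images.
- carousel_hub (a point): Vial carousel: loose plastic, 64 mm tall, 0.17-0.34 kg, standing upright at first. Bottom to top: notched coupling (0-8 mm, 58 mm across), white disc (8-16 mm, 120 mm across, six dark pockets), upright grey hub (16-64 mm, 44 mm across) to grip. A 22 mm bore runs right through. This point: on the bore's axis, 42 mm above the underside, 22 mm below the hub's top; z along the bore to the top.
- carousel_foot (a point): Middle of the carousel's underside, on the bore's axis (axes as for the hub point). The underside has four straight radial notches, 9.5 mm wide and 8 mm deep, every 90 degrees, one of them along this frame's x axis; any opposite pair fits over the mixer's drive pin.
- mixer: Vial mixer: a heavy white and grey machine on a 190 x 150 mm foot, fixed to the counter. Origin on the counter below the middle of the drive plate; x points to the machine's back. Its body lies behind and below the plate, all of it under 140 mm high, save the spindle. Nothing may press on it, its spindle or its pin with more than 25 N; a push of 5 to 8 N along the spindle does everything.
- head: Aluminium drive plate, 64 mm across. Origin at the middle of its face, 95 mm above the counter; z points out along the spindle, 40 degrees from upright, to the machine's front. Plate, spindle and pin are cushioned: they give way together along -z from about 3 N, 0.8 mm per N, 8 mm at most. Carousel home: underside flush on this face, hub point at z = 42 mm; else it rests on the pin, 6 mm higher.
- spindle_tip (a point): End of the steel spindle, 76 mm out from the plate's face (axes as for the plate; they do not turn with the pin). The spindle is 19 mm thick up to 66 mm from the face, then tapers to 8 mm at the tip.
- pin_mid (a point): Middle of the drive pin, 3 mm above the plate's face on the spindle's axis (axes as for the plate). Square steel cross pin, 6 x 6 mm, 48 mm long, lying on the face. Its direction around the spindle differs every time and is not measured. A stiff gear motor holds it: forcing it round breaks the 25 N limit. The carousel drops over it when aligned within about 4 degrees, so within a turn of 82 degrees.
- bottle_mid (a point): Amber medicine bottle, loose bystander, 54 mm across, 105 mm tall; point half-way up.
- carton_mid (a point): Paper carton, loose bystander, 70 x 110 x 60 mm; point at its centre.
- bin_mid (a point): Green stock bin, loose bystander, 130 x 100 x 65 mm; point at the centre, half-way up.
Things that resemble listed ones, but are neither listed nor needed, are in the scene too. Several things look just like the part that bears carousel_hub: the one meant starts nearest to the robot's base.

How it is judged:
By the outcome, as a careful person would: the job done as asked, in the order asked, and still so for the second after the job is handed in, with the robot touching nothing.
It also fails if it takes over 61 s, if anything falls off the work surface, if the arm or the gripper's body presses on something with over 40 N, if the wrist force passes 120 N, or if a joint passes its speed limit or range.

## Working session

There is one attempt and no reset: what is moved stays moved. The work goes in short steps, Python scripts to look and compute and a tool call to move; the robot and the scene stay as the last step left them, time stands still between calls to the robot, and variables do not carry over. Pictures are saved under pics/ and viewed, at most 10 in all, crops included, and the job is handed in when it is done.

Besides the shell and the picture viewer there is one more tool, called after "Emit:" by a JSON object that holds its "api" and its "payload", one argument or row to a line. send_rows: Moves the arm, as the interface text tells. Shift numbers are shares of 0.025 m and turn numbers shares of 90 degrees, none past 1 either way. Its arguments: {"type":"object","properties":{"plan":{"type":"array"},"gripper":{"type":"number"},"force":{"type":"number"}},"required":["plan"]}

```bash
mkdir -p pics
cat > h.py <<'E'
import numpy as np, cv2
from cell import robot, read_camera, get_calibration
from scipy.spatial.transform import Rotation as Ro
def cam(n):
    c=get_calibration(n); R,_=cv2.Rodrigues(np.array(c["rvec"],float)); return np.array(c["intrinsics"],float),np.array(c["dist_coeffs"],float),R,np.array(c["tvec"],float).ravel()
def ray(c,p):
    K,d,R,t=c; q=cv2.undistortPoints(np.array(p,float).reshape(-1,1,2),K,d).reshape(-1,2)
    v=np.c_[q,np.ones(len(q))]@R; return -R.T@t,v
def onz(c,p,z):
    o,v=ray(c,p); return o+v*((z-o[2])/v[:,2])[:,None]
def cloud(c,D,pix):  # pix Nx2 (u,v)
    o,v=ray(c,pix); p=np.array(pix,int); return o+v*D[p[:,1],p[:,0]][:,None]
E
python3 - <<'E'
from h import *
a=[]
for n in("scene","top"):
    im,d=read_camera(n); np.savez(f"{n}0.npz",im=im,d=d); cv2.imwrite(f"pics/{n}0.png",im)
    c=cam(n); print(n,(-c[2].T@c[3]).round(3), c[0][0,0])
s=robot.observe(); print(s)
E
```

```text
scene [1.236 0.882 1.262] 532.3728172355062
top [ 0.464 -0.048  1.137] 387.2784054993592
{'time': 0.1, 'qpos': array([-1.43001066e+00,  3.42615808e-01,  1.52492218e+00, -1.53661491e-05,
        1.27537595e+00, -1.45979436e-01]), 'qvel': array([-0.0003735 , -0.00148897, -0.00129337,  0.00151878,  0.00036989,
       -0.00016842]), 'joint_efforts': array([ 1.50513693e-03, -4.32006776e+01, -2.44692189e+01,  7.19453604e-02,
        5.25599916e-02, -4.16430453e-05]), 'tool_pos': array([ 0.14846779, -0.50315997,  0.19873356]), 'tool_rot': array([-3.14028329e+00, -1.77656529e-04,  2.86769469e-01]), 'contact_force': array([-0.15766646,  0.2362091 , -0.51200374]), 'torque': array([ 0.01773484, -0.03661002, -0.00021179]), 'grip_force': 0.0, 'opening': 0.09170071451615239}
```

View pics/scene0.png

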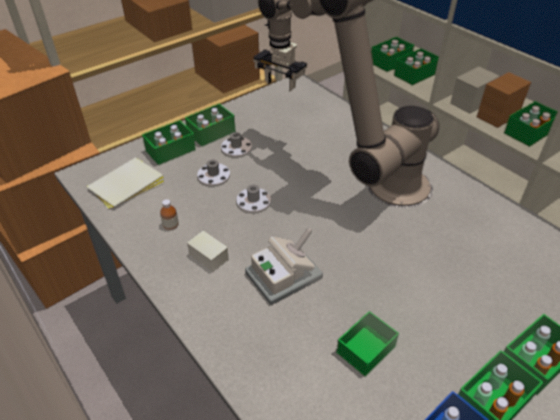

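View pics/top0.png

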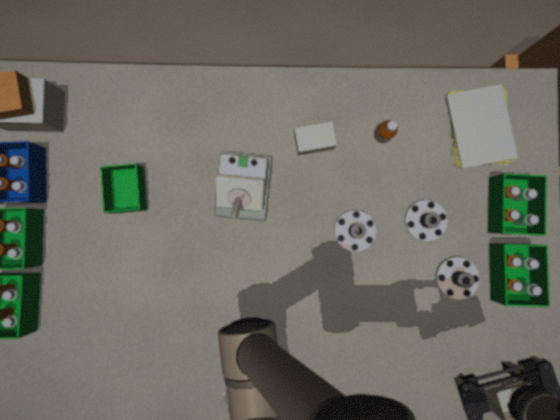

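The scene and top pictures show three carousels, at top pixels A (355,230), B (427,220) and C (458,278). The mixer is at (242,188) with its spindle pointing toward (237,210). The bottle is at (388,130), the carton at (315,137) and the green bin at (123,189). Next I measure the positions.

Run:
```python
from h import *
z=np.load("top0.npz"); im,D=z["im"],z["d"]; c=cam("top")
P=onz(c,[(355,230),(427,220),(458,278)],.016); print("ABC",P.round(3),np.hypot(P[:,0],P[:,1]).round(3))
print("others bottle carton bin",onz(c,[(388,130),(315,137),(123,189)],.05).round(3))
# disc A: pixels in cloud height 12-20 mm near A ; hub top 60-68
u,v=np.meshgrid(np.arange(560),np.arange(420)); pix=np.c_[u.ravel(),v.ravel()]
W=cloud(c,D,pix).reshape(420,560,3); np.save("W.npy",W)
near=np.hypot(W[...,0]-P[0,0],W[...,1]-P[0,1])<.08
for lo,hi in((.01,.022),(.057,.07)):
    m=(near&(W[...,2]>lo)&(W[...,2]<hi)&(D>0)).astype(np.uint8)
    q=np.argwhere(m)[:,::-1]; (cx,cy),r=cv2.minEnclosingCircle(q.astype(np.float32)); print(len(q),cx,cy,r,onz(c,[(cx,cy)],(.016 if hi<.03 else .064)).round(4),np.median(W[m>0],0).round(4))
# mixer region heights
m=W[130:235,200:285]; print((m[::7,::6,2]*1000).round().astype(int))
a=cv2.resize(im[185:275,310:400],None,fx=4,fy=4,interpolation=cv2.INTER_CUBIC)
b=cv2.resize(im[145:235,200:290],None,fx=4,fy=4,interpolation=cv2.INTER_CUBIC)
cv2.imwrite("pics/c1.png",np.hstack([a,b]))
```

```text
ABC [[ 0.464 -0.254  0.016]
 [ 0.496 -0.461  0.016]
 [ 0.332 -0.546  0.016]] [0.529 0.677 0.639]
others bottle carton bin [[ 0.748 -0.341  0.05 ]
 [ 0.726 -0.134  0.05 ]
 [ 0.57   0.403  0.05 ]]
1109 354.3847961425781 230.77420043945312 20.776073455810547 [[ 0.4616 -0.2527  0.016 ]] [ 0.4616 -0.2492  0.0154]
149 357.3800048828125 230.9320068359375 7.941188812255859 [[ 0.4614 -0.2522  0.064 ]] [ 0.461  -0.252   0.0631]
[[  -2    4    0    0   -1   -3    3    1    1    0    3    3 1137   -1
     2]
 [   0   -2   -2   -2    1    0    2    1   -2    1    1    0    0    4
    -2]
 [   0    4    2    0   -1    0   -1    1    1   -1   -1    0   -2    2
     4]
 [   1    4    1   -1   24    1   -1    1   -3    1    0    3   -3   -2
     0]
 [   0    2   -3    0   84   89   86   85   83   84   80   26   -3    2
     2]
 [   5    1   -1    1   83   82   81   89   86   96   87   76    0 1137
    -2]
 [  -2   -4   -1   -4   83   82   83   81   88   83   86   52   -1    1
    -1]
 [  -4   -2   -3  119  122  122  121  122  117  116  118   28   -3   -2
    -1]
 [   0    0   -1  108  110  111  110  114  116  118  119   32   -2    0
     3]
 [  -1    2    3   91   94  109  110  108  100  100  104   23    0    0
     0]
 [  -1    0    2   80   80   93  110   92   99   90   91   24    3   -3
     0]
 [   0    1   -1   61   65   64  134   83   71   77   71   23    5    2
     1]
 [   0   -3    1   25   27   29  153   26   26   27   30    2    0   -1
     2]
 [  -1    0   -1    1    0    5    1   -3    2    1    0   -3   -2   -1
     0]
 [   1   -5    0    0    1   -1   -3    1    0   -2   -1    0    3   -1
    -1]]
```

View pics/c1.png

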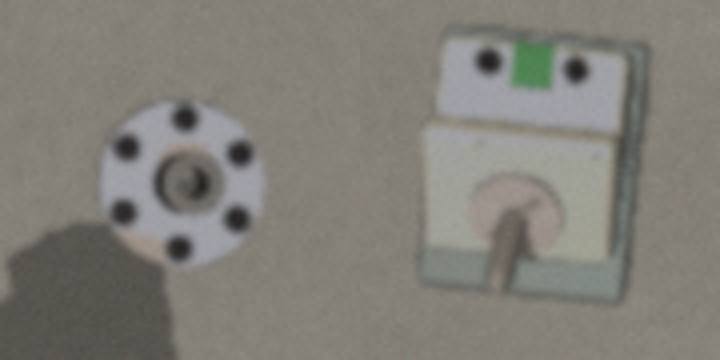

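A fits: it is 0.529 m from the base, against 0.677 m for B and 0.639 m for C. The crop shows disc A with its upright hub unobstructed. It also shows the mixer's pink plate around crop (515,210), with the spindle running to (498,290). Next I measure the plate and spindle roughly from the top view.

```bash
cat >> h.py <<'E'
def rel(p,R):   # from current tool pose to target (p,R): path in tool axes (start axes), rotvec deg
    s=robot.observe(); R0=Ro.from_euler('xyz',s["tool_rot"]); d=R0.inv().apply(np.array(p)-s["tool_pos"])
    rv=(R0.inv()*R).as_rotvec(degrees=True); return d,rv
def toolR(n,ydir):  # tool z=-n, y as near to ydir as possible
    z=-np.array(n)/np.linalg.norm(n); y=np.array(ydir,float); y-=z*(y@z); y/=np.linalg.norm(y); return Ro.from_matrix(np.c_[np.cross(y,z),y,z])
E
python3 - <<'E'
from h import *
z=np.load("top0.npz"); im=z["im"]; c=cam("top"); W=np.load("W.npy")
roi=im[145:235,200:290].astype(int); hsv=cv2.cvtColor(im,cv2.COLOR_BGR2HSV)[145:235,200:290]
m=((roi[...,2]-roi[...,1]>8)).astype(np.uint8); m[:40]=0
n,l,st,ce=cv2.connectedComponentsWithStats(m); k=1+st[1:,4].argmax(); print(st[k])
h=cv2.convexHull(np.argwhere(l==k)[:,::-1].astype(np.float32)); e=cv2.fitEllipse(h); print("ellipse",e)
pc=onz(c,[(515/4+200,212/4+145)],.095)[0]; pe=onz(c,[(e[0][0]+200,e[0][1]+145)],.095)[0]
tip=onz(c,[((498)/4+200,(289)/4+145)],.1532)[0]
print("plate",pc,pe,"tip",tip)
for q in(pc,pe):
    dv=(tip-q); print(np.degrees(np.arctan2(dv[1],dv[0])),np.hypot(*dv[:2]),.076*np.sin(np.radians(40)))
# wrist cam in tool
cw=cam("wrist"); s=robot.observe(); R0=Ro.from_euler('xyz',s["tool_rot"]); o=-cw[2].T@cw[3]
print("camera in tool",R0.inv().apply(o-s["tool_pos"]),"\n",R0.inv().as_matrix()@cw[2].T, cw[0])
E
```

```text
[ 28  45  22  17 191]
ellipse ((38.511695861816406, 53.168914794921875), (17.13968276977539, 21.549617767333984), 103.5128402709961)
plate [ 0.54901239 -0.16918767  0.095     ] [0.54535505 0.07413943 0.095     ] tip [ 0.49508648 -0.15194453  0.1532    ]
162.26800564892068 0.056615629888600354 0.04885185833617698
-102.53549383689058 0.23160501731085797 0.04885185833617698
camera in tool [ 0.07250658  0.00091085 -0.18477641] 
 [[-3.88275643e-04 -9.62787196e-01 -2.70260364e-01]
 [ 9.99999886e-01 -4.48607199e-04  1.61465291e-04]
 [-2.76697460e-04 -2.70260270e-01  9.62787261e-01]] [[350.47412092   0.         273.99607596]
 [  0.         350.47412092 212.23925797]
 [  0.           0.           1.        ]]
```

Run:
```python
from h import *
c=cam("top")
pe=np.array([.5454,.0741,.095]); tip=onz(c,[(234.5,217)],.1532)[0]; dv=tip-pe
print(tip,dv,np.degrees(np.arctan2(dv[1],dv[0])))
a=np.arctan2(dv[1],dv[0]); t=np.radians(40); n=np.array([np.sin(t)*np.cos(a),np.sin(t)*np.sin(a),np.cos(t)]); print("n",n)
R=toolR(n,[0,-1,0]); L=pe+.16*n; print("look",L)
d,rv=rel([.42,-.25,.25],Ro.from_euler('xyz',[np.pi,0,0])); print("wp in tool mm",d*1000,rv)
```

```text
[0.49272969 0.07648925 0.1532    ] [-0.05267031  0.00238925  0.0582    ] 177.40271319205988
n [-0.64212728  0.02912836  0.76604444]
look [0.44265963 0.07876054 0.21756711]
wp in tool mm [ 332.06024704 -166.08422089  -50.99002341] [-7.59655146e-02  6.47727407e-04  1.64306845e+01]
```

Emit:
{"api": "send_rows", "payload": {
  "plan": [
    [[1,-0.5,-0.2],[0,0,0]],
    [[1,-0.5,-0.2],[0,0,0]],
    [[1,-0.5,-0.2],[0,0,0]],
    [[1,-0.5,-0.2],[0,0,0]],
    [[1,-0.5,-0.2],[0,0,0]],
    [[1,-0.5,-0.2],[0,0,0]],
    [[1,-0.5,-0.2],[0,0,0]],
    [[1,-0.5,-0.2],[0,0,0]],
    [[1,-0.5,-0.2],[0,0,0]],
    [[1,-0.5,-0.2],[0,0,0]]
  ],
  "gripper": 1
}}

```text
time: 1.35
tool_pos: [0.3534, -0.3121, 0.2492]
tool_rot: [-3.141, 0.0, 0.287]
contact_force: [-1.0, 0.2, -0.5]
opening: 0.0918
grip_force: 0.0
```

Run:
```python
from h import *
s=robot.observe(); print(s["time"],s["tool_pos"],s["tool_rot"])
n=[-.6421,.0291,.7660]; R=toolR(n,[0,-1,0]); d,rv=rel([.4427,.0788,.2176],R); print(d*1000/25,rv/90)
```

```text
1.35 [ 0.35343159 -0.31208347  0.24916936] [-3.14098069e+00  3.22921750e-04  2.86749195e-01]
[  7.84757617 -13.98621727   1.26879953] [-0.08167582  0.43882001  0.18139931]
```

Emit:
{"api": "send_rows", "payload": {
  "plan": [
    [[0.56,-1,0.09],[0,0,0]],
    [[0.56,-1,0.09],[0,0,0]],
    [[0.56,-1,0.09],[0,0,0]],
    [[0.56,-1,0.09],[0,0,0]],
    [[0.56,-1,0.09],[0,0,0]],
    [[0.56,-1,0.09],[0,0,0]],
    [[0.56,-1,0.09],[0,0,0]],
    [[0.56,-1,0.09],[0,0,0]],
    [[0.56,-1,0.09],[0,0,0]],
    [[0.56,-1,0.09],[0,0,0]]
  ]
}}

```text
time: 2.6
tool_pos: [0.4164, -0.0326, 0.2265]
tool_rot: [-3.141, 0.001, 0.287]
contact_force: [-0.2, 0.8, -0.4]
opening: 0.0919
grip_force: 0.0
```

Emit:
{"api": "send_rows", "payload": {
  "plan": [
    [[0.56,-1,0.09],[0,0,0]],
    [[0.56,-1,0.09],[0,0,0]],
    [[0.56,-1,0.09],[0,0,0]],
    [[0.56,-1,0.09],[0,0,0]],
    [[0,0,0],[-0.0163,0.0878,0.0363]],
    [[0,0,0],[-0.0163,0.0878,0.0363]],
    [[0,0,0],[-0.0163,0.0878,0.0363]],
    [[0,0,0],[-0.0163,0.0878,0.0363]],
    [[0,0,0],[-0.0163,0.0878,0.0363]],
    [[0,0,0],[0,0,0]]
  ]
}}

```text
time: 3.85
tool_pos: [0.439, 0.0785, 0.2156]
tool_rot: [3.111, -0.693, 0.003]
contact_force: [-0.0, 0.1, 0.7]
opening: 0.092
grip_force: 0.0
```

Run:
```python
from h import *
s=robot.observe(); c=cam("wrist"); im,D=read_camera("wrist"); np.savez("w1.npz",im=im,d=D,K=c[0],dist=c[1],R=c[2],t=c[3]); cv2.imwrite("pics/w1.png",cv2.resize(im,(800,600)))
print(s["time"],s["tool_pos"],s["tool_rot"],s["qpos"])
```

```text
3.85 [0.43899352 0.0784679  0.21558791] [ 3.11056232 -0.69315276  0.0032671 ] [ 0.05468849 -0.14431408  2.28046405 -0.20403115  0.32038244  1.80433914]
```

View pics/w1.png

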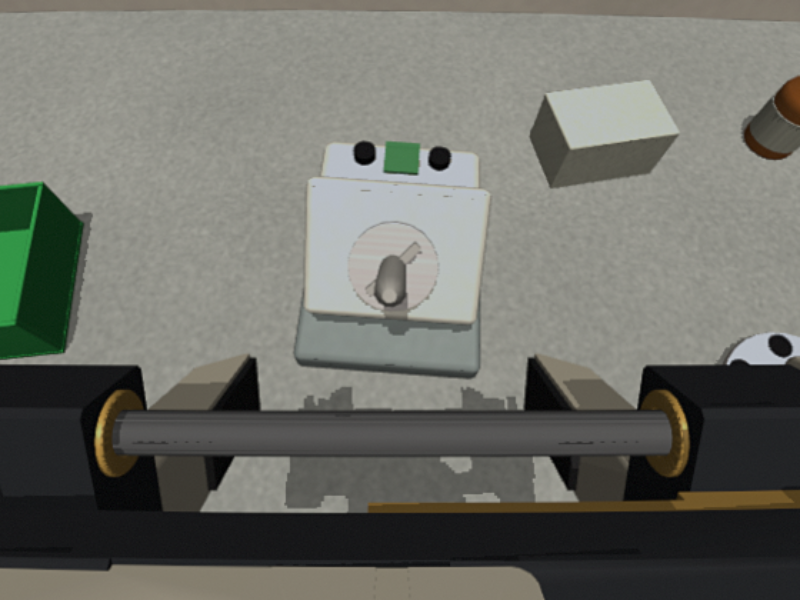

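The wrist view shows the mixer with its plate centred near (393,267) of the 800-wide picture. The pin runs from (370,292) to (420,248), and the spindle's tip is at (390,297). The carton is at (610,130), the bin at the left edge and the bottle at the right. Next I refine the plate by a circle fit and take a crop for the tip.

Run:
```python
from h import *
from scipy.optimize import least_squares
z=np.load("w1.npz"); im=z["im"]; c=(z["K"],z["dist"],z["R"],z["t"]); D=z["d"]
x0,y0=235,145; roi=im[y0:y0+85,x0:x0+80]; f=roi.astype(int)
m=((f[...,2]-f[...,0])>3).astype(np.uint8); m=cv2.morphologyEx(m,cv2.MORPH_OPEN,np.ones((3,3),np.uint8))
n_,l,st,ce=cv2.connectedComponentsWithStats(m); k=1+st[1:,4].argmax(); print(st[k])
H=cv2.convexHull(np.argwhere(l==k)[:,::-1].astype(np.float32)).reshape(-1,2); print("ell",cv2.fitEllipse(H))
n=np.array([-.6421,.0291,.7660]); 
R=toolR(n,[0,-1,0]); p0=np.array([.5454,.0741,.095]); o,v=ray(c,H+[x0,y0])
for _ in range(5):
    P=o+v*(((p0-o)@n)/(v@n))[:,None]; q=R.inv().apply(P-p0)
    s=least_squares(lambda a:np.hypot(q[:,0]-a[0],q[:,1]-a[1])-a[2],[0,0,.032],loss='soft_l1',f_scale=.001)
    p=p0+R.apply([s.x[0],s.x[1],0]); o2=o; # move along viewing ray to height .095
    dr=p-o; p0=o+dr*((.095-o[2])/dr[2])
print("plate",p0,"r",s.x[2],np.abs(s.fun).max())
# depth plane check on slanted panel
u,w=np.meshgrid(np.arange(222,335),np.arange(135,222)); pix=np.c_[u.ravel(),w.ravel()]; C=cloud(c,D,pix)
g=np.abs((C-p0)@n)<.012; g&=np.hypot(*(R.inv().apply(C-p0)[:,:2]).T)<.06
for _ in range(3):
    cc=C[g].mean(0); nn=np.linalg.svd(C[g]-cc,full_matrices=False)[2][2]; nn*=np.sign(nn[2]); g&=np.abs((C-cc)@nn)<.004
print("normal",nn,np.degrees(np.arccos(nn[2])),np.degrees(np.arctan2(nn[1],nn[0])),"offset of plate",(p0-cc)@nn,g.sum())
cr=roi.copy(); cv2.drawContours(cr,[H.astype(np.int32)],-1,(0,255,0),1)
cv2.imwrite("pics/c2.png",np.hstack([cv2.resize(a,(400,425),interpolation=cv2.INTER_NEAREST) for a in(roi,cr)]))
```

```text
[   0   12   80   69 3292]
ell ((40.86912155151367, 52.899818420410156), (78.0685806274414, 85.7903823852539), 103.86415100097656)
plate [0.53051701 0.07211103 0.095     ] r 0.0386427238603818 0.010124327144462687
normal [-0.63925308  0.05661844  0.76690929] 39.92284907734502 174.93853841692683 offset of plate 0.0077345944646010235 2237
```

View pics/c2.png

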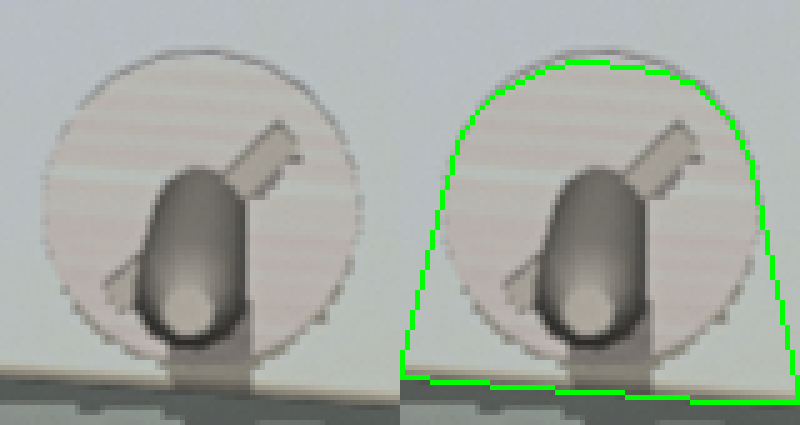

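The crop (5×, origin 235,145) shows the plate's circle spanning x 44–361 and y 52–360, with the tip disc at (187,310). The mask leaked onto the panel, so I fit the rim from these edge points instead.

```bash
cat > fit.py <<'E'
from h import *
from scipy.optimize import least_squares
z=np.load("w1.npz"); c=(z["K"],z["dist"],z["R"],z["t"])
E5=np.array([(200,52),(43,205),(361,210),(75,295),(322,318),(110,95),(296,97),(340,148),(60,140),(140,345),(270,347),(353,262)])/5+[234.5,144.5]
tipx=np.array([[187,310]])/5+[234.5,144.5]
az=np.radians(175); p0=np.array([.545,.074,.095])
for _ in range(8):
    n=np.array([np.sin(np.radians(40))*np.cos(az),np.sin(np.radians(40))*np.sin(az),np.cos(np.radians(40))])
    R=toolR(n,[0,-1,0]); o,v=ray(c,E5)
    q=R.inv().apply(o+v*(((p0-o)@n)/(v@n))[:,None]-p0)
    s=least_squares(lambda a:np.hypot(q[:,0]-a[0],q[:,1]-a[1])-a[2],[0,0,.032])
    p0=p0+R.apply([s.x[0],s.x[1],0]); p0=o+(p0-o)*((.095-o[2])/(p0-o)[2])
    tip=onz(c,tipx,.095+.076*np.cos(np.radians(40)))[0]; d=tip-p0; az=np.arctan2(d[1],d[0])
print("plate",p0,"r",s.x[2],np.abs(s.fun).max(),"tip",tip,"az",np.degrees(az),"horiz",np.hypot(*d[:2]),"want .0489")
E
python3 fit.py
```

```text
plate [0.54149555 0.07182311 0.095     ] r 0.031081586929939755 0.001236394737121116 tip [0.49338876 0.07668822 0.15321938] az 174.22523665550142 horiz 0.048352175963780844 want .0489
```

Run:
```python
from h import *
T=Ro.from_euler('xyz',[np.pi,0,0]); d,rv=rel([.4614,-.2525,.13],T); s=robot.observe()
print(rv/90, T.inv().apply(np.array([.4614,-.2525,.13])-s["tool_pos"])/.025)
```

```text
[ 0.01843768 -0.44250994 -0.00464457] [ 0.8085299  13.23250304  3.49443222]
```

Emit:
{"api": "send_rows", "payload": {
  "plan": [
    [[0,0,-0.2],[0.0037,-0.0885,-0.001]],
    [[0,0,0],[0.0037,-0.0885,-0.001]],
    [[0,0,0],[0.0037,-0.0885,-0.001]],
    [[0,0,0],[0.0037,-0.0885,-0.001]],
    [[0,0,0],[0.0037,-0.0885,-0.001]],
    [[0,1,0],[0,0,0]],
    [[0,1,0],[0,0,0]],
    [[0,1,0],[0,0,0]],
    [[0,1,0],[0,0,0]],
    [[0,1,0],[0,0,0]]
  ]
}}

```text
time: 5.15
tool_pos: [0.4402, -0.0472, 0.2226]
tool_rot: [-3.136, -0.004, 0.002]
contact_force: [0.0, 1.2, -0.2]
opening: 0.0916
grip_force: 0.0
```

Emit:
{"api": "send_rows", "payload": {
  "plan": [
    [[0.08,1,0.4],[0,0,0]],
    [[0.08,1,0.4],[0,0,0]],
    [[0.08,1,0.4],[0,0,0]],
    [[0.08,1,0.4],[0,0,0]],
    [[0.08,1,0.4],[0,0,0]],
    [[0.08,1,0.4],[0,0,0]],
    [[0.08,1,0.4],[0,0,0]],
    [[0.08,1,0.4],[0,0,0]],
    [[0.08,0.23,0.4],[0,0,0]],
    [[0,0,0],[0,0,0]]
  ]
}}

```text
time: 6.4
tool_pos: [0.4567, -0.252, 0.1305]
tool_rot: [-3.137, -0.002, -0.001]
contact_force: [-0.9, 0.7, -0.2]
opening: 0.092
grip_force: 0.0
```

Run:
```python
from h import *
s=robot.observe(); c=cam("wrist"); im,D=read_camera("wrist"); np.savez("w2.npz",im=im,d=D,K=c[0],dist=c[1],R=c[2],t=c[3])
print(s["time"],s["tool_pos"],s["tool_rot"])
K,di,R,t=c
px=cv2.projectPoints(np.array([[.4614,-.2525,.064]]),cv2.Rodrigues(R)[0],t,K,di)[0].ravel(); print("expected hub px",px)
u,v=px.astype(int); y0,x0=max(v-75,0),max(u-100,0); print(x0,y0)
cr=cv2.resize(im[y0:y0+150,x0:x0+200],None,fx=4,fy=4,interpolation=cv2.INTER_NEAREST); cv2.imwrite("pics/c3.png",cr)
```

```text
6.4 [ 0.45667645 -0.25203109  0.13046895] [-3.13729334e+00 -2.14271994e-03 -1.11006067e-03]
expected hub px [273.65209527 209.23212834]
173 134
```

View pics/c3.png

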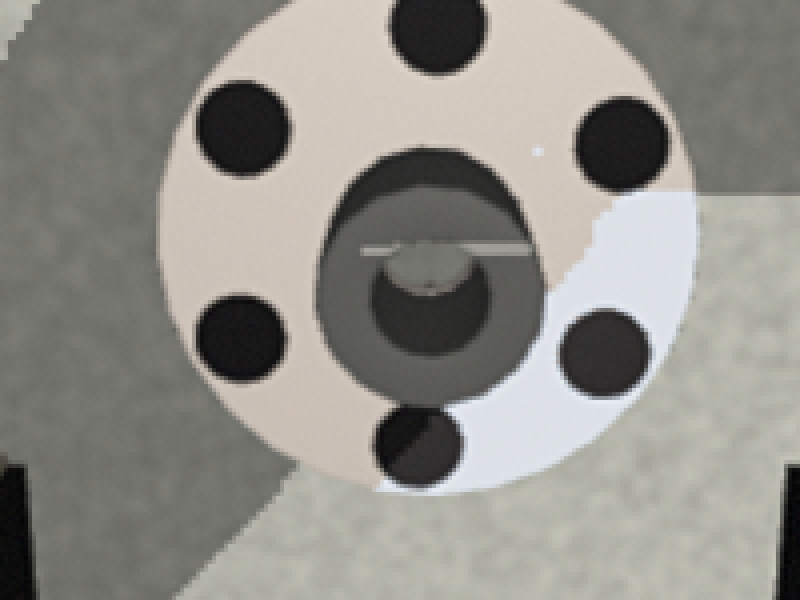

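The enlarged crop confirms carousel A from above. Its hub-top ring is centred at crop (431,296), about 228 px across, with the bore at (431,297) and six pockets around it, and the fingers straddle it.

Run:
```python
from h import *
z=np.load("w2.npz"); c=(z["K"],z["dist"],z["R"],z["t"])
f=lambda x,y:(173+x/4-.4,134+y/4-.4)
P=onz(c,[f(431,296),f(317,296),f(545,296)],.064); print(P)
p=P[0].copy(); p[2]=.023
d,rv=rel(p,Ro.from_euler('xyz',[np.pi,0,0])); print(d/.025,rv/90)
```

```text
[[ 0.46265167 -0.25747131  0.064     ]
 [ 0.46266193 -0.23632027  0.064     ]
 [ 0.4626429  -0.27861414  0.064     ]]
[0.22394291 0.2457093  4.32053466] [-0.00222489 -0.00176377 -0.00044398]
```

Emit:
{"api": "send_rows", "payload": {
  "plan": [
    [[0.2,0.16,0],[-0.002,-0.002,0]],
    [[0,0,0.7],[0,0,0]],
    [[0,0,0.7],[0,0,0]],
    [[0,0,0.7],[0,0,0]],
    [[0,0,0.7],[0,0,0]],
    [[0,0,0.7],[0,0,0]],
    [[0,0,0.5],[0,0,0]],
    [[0,0,0.32],[0,0,0]],
    [[0,0,0],[0,0,0]],
    [[0,0,0],[0,0,0]]
  ]
}}

```text
time: 7.7
tool_pos: [0.4619, -0.2567, 0.0237]
tool_rot: [3.139, -0.001, -0.002]
contact_force: [0.5, 0.6, -1.1]
opening: 0.0919
grip_force: 0.0
```

Emit:
{"api": "send_rows", "payload": {
  "plan": [
    [[0,0,0],[0,0,0]],
    [[0,0,0],[0,0,0]],
    [[0,0,0],[0,0,0]],
    [[0,0,0],[0,0,0]],
    [[0,0,0],[0,0,0]],
    [[0,0,0],[0,0,0]],
    [[0,0,0],[0,0,0]],
    [[0,0,0],[0,0,0]],
    [[0,0,0],[0,0,0]],
    [[0,0,0],[0,0,0]]
  ],
  "gripper": -0.2,
  "force": 30
}}

```text
time: 8.95
tool_pos: [0.4615, -0.2565, 0.0232]
tool_rot: [3.14, -0.0, -0.002]
contact_force: [-0.3, -0.6, -0.5]
opening: 0.0432
grip_force: 30.0
```

Run:
```python
from h import *
s=robot.observe(); print(s["time"],s["tool_pos"],s["tool_rot"],s["opening"],s["grip_force"],s["contact_force"])
```

```text
8.95 [ 0.46146368 -0.25648005  0.02315883] [ 3.14002964e+00 -1.03786469e-04 -1.74451826e-03] 0.043194834345108894 30.000074207782745 [-0.2847195  -0.63269722 -0.54010748]
```

Emit:
{"api": "send_rows", "payload": {
  "plan": [
    [[0,0,-0.5],[0,0,0]],
    [[0,0,-1],[0,0,0]],
    [[0,0,-1],[0,0,0]],
    [[0,0,-1],[0,0,0]],
    [[0,0,-1],[0,0,0]],
    [[0,-0.5,-1],[0,0,0]],
    [[0,-0.8,-1],[0,0,0]],
    [[0,-1,-1],[0,0,0]],
    [[0,-1,-0.4],[0,0,0]],
    [[0,-0.7,0],[0,0,0]]
  ],
  "force": 40
}}

```text
time: 10.2
tool_pos: [0.4619, -0.1553, 0.2218]
tool_rot: [3.139, -0.002, -0.001]
contact_force: [-0.4, -0.1, -1.3]
opening: 0.0425
grip_force: 40.0
```

```bash
cat >> h.py <<'E'
N=np.array([-.6398,.0616,.7660]); N/=np.linalg.norm(N); PL=np.array([.5418,.0719,.095]); RT=toolR(N,[0,-1,0])
def st():
    s=robot.observe(); R=Ro.from_euler('xyz',s["tool_rot"]); e=RT.inv().apply(s["tool_pos"]-PL)*1000
    print("t %.2f open %.4f grip %.1f"%(s["time"],s["opening"],s["grip_force"]),"TCP vs plate mm (tool axes; out=%.1f) lateral"%-e[2],e[:2].round(2),"turn left deg",(RT.inv()*R).as_rotvec(degrees=True).round(2),"F in RT axes",RT.inv().apply(s["contact_force"]).round(2),"j",s["qpos"].round(2))
E
python3 - <<'E'
from h import *
st(); d,rv=rel(PL+.14*N,RT); print(d/.025,rv/90)
E
```

```text
t 10.20 open 0.0425 grip 40.0 TCP vs plate mm (tool axes; out=134.3) lateral [ 19.94 235.95] turn left deg [  3.22 -39.73  -1.21] F in RT axes [-1.1   0.04  0.74] j [-0.48  0.25  1.59 -0.    1.3   1.09]
[-0.39889488 -9.43585154  0.75706902] [-0.03578288  0.44144256  0.01342865]
```

Emit:
{"api": "send_rows", "payload": {
  "plan": [
    [[0,0,0],[-0.0072,0.0883,0.0027]],
    [[0,0,0],[-0.0072,0.0883,0.0027]],
    [[0,0,0],[-0.0072,0.0883,0.0027]],
    [[0,0,0],[-0.0072,0.0883,0.0027]],
    [[0,0,0],[-0.0072,0.0883,0.0027]],
    [[0,-0.6,-0.1],[0,0,0]],
    [[0,-0.9,-0.1],[0,0,0]],
    [[0,-0.9,0],[0,0,0]],
    [[0,-0.9,0],[0,0,0]],
    [[0,-0.9,0],[0,0,0]]
  ]
}}

```text
time: 11.45
tool_pos: [0.4622, -0.0481, 0.2194]
tool_rot: [3.091, -0.665, -0.001]
contact_force: [-0.3, 0.3, -1.8]
opening: 0.0426
grip_force: 40.0
```

Run:
```python
from h import *
st(); d,rv=rel(PL+.14*N,RT); print(d/.025,rv/90)
```

```text
t 11.45 open 0.0426 grip 40.0 TCP vs plate mm (tool axes; out=138.8) lateral [ 18.61 128.76] turn left deg [ 0.61 -1.78 -0.07] F in RT axes [-1.39 -0.33  1.15] j [-0.43 -0.12  2.23  0.51  0.45  0.76]
[-0.73872381 -5.15137222  0.03206728] [-0.00682434  0.01974394  0.00074187]
```

Emit:
{"api": "send_rows", "payload": {
  "plan": [
    [[-0.1,-0.7,0],[-0.0034,0.01,0.0004]],
    [[-0.1,-0.7,0],[-0.0034,0.01,0.0004]],
    [[-0.1,-0.7,0],[0,0,0]],
    [[-0.1,-0.7,0],[0,0,0]],
    [[-0.1,-0.7,0],[0,0,0]],
    [[-0.1,-0.7,0],[0,0,0]],
    [[-0.14,-0.6,0],[0,0,0]],
    [[0,-0.3,0],[0,0,0]],
    [[0,0,0],[0,0,0]],
    [[0,0,0],[0,0,0]]
  ]
}}

```text
time: 12.7
tool_pos: [0.4527, 0.0781, 0.2048]
tool_rot: [3.08, -0.693, -0.0]
contact_force: [-1.1, -0.2, -1.5]
opening: 0.0427
grip_force: 40.0
```

Run:
```python
from h import *
st(); d,rv=rel(PL+.14*N,RT); print(d/.025,rv/90)
im,D=read_camera("scene"); np.savez("s1.npz",im=im,d=D)
w,_=read_camera("wrist")
cv2.imwrite("pics/v1.png",np.hstack([cv2.resize(im[180:330,200:350],(400,400),interpolation=cv2.INTER_CUBIC),cv2.resize(w[100:380,140:420],(400,400))]))
```

```text
t 12.70 open 0.0427 grip 40.0 TCP vs plate mm (tool axes; out=141.5) lateral [1.97 2.53] turn left deg [-0.03 -0.14 -0.  ] F in RT axes [-1.8   0.18  0.52] j [ 0.1  -0.08  2.27 -0.44  0.29  2.07]
[-0.07873985 -0.10108884  0.05941488] [3.12210408e-04 1.55546819e-03 5.54661704e-05]
```

View pics/v1.png

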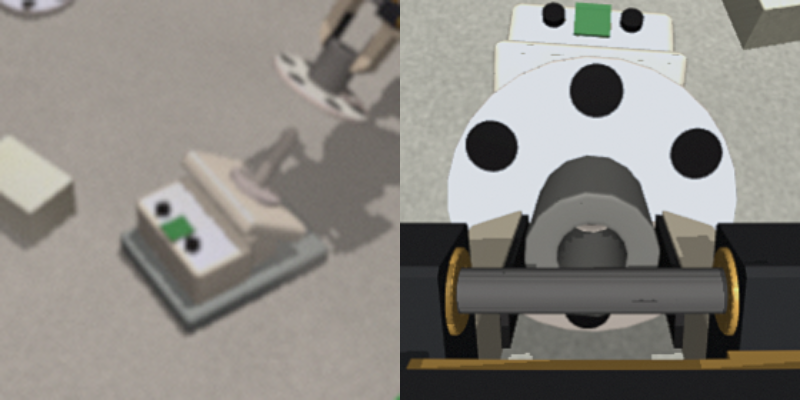

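The left half shows the carousel, tilted square to the spindle, held in front of the tip. The right half shows the hub's ring at about (593,253), centred between the fingers. I check the in-hand offset with it.

Run:
```python
from h import *
s=robot.observe(); R0=Ro.from_euler('xyz',s["tool_rot"]); c=cam("wrist"); o,v=ray(c,[(140+192.7*.7,100+257*.7),(140+(526-400)*.7,100+257*.7),(140+(660-400)*.7,100+257*.7)])
o=R0.inv().apply(o-s["tool_pos"]); v=R0.inv().apply(v); print("hub top ring in tool mm",((o+v*((-.041-o[2])/v[:,2])[:,None])*1000).round(1))
px=cv2.projectPoints(s["tool_pos"]+R0.apply([[0,0,-.041]]),cv2.Rodrigues(c[2])[0],c[3],c[0],c[1])[0].ravel(); print(px, (px-[140,100])/.7+[400,0])
```

```text
hub top ring in tool mm [[  0.3   1.4 -41. ]
 [  0.3 -19.7 -41. ]
 [  0.3  22.6 -41. ]]
[271.85322847 280.46302547] [588.36175496 257.80432209]
```

Emit:
{"api": "send_rows", "payload": {
  "plan": [
    [[-0.09,-0.19,0],[0,0.001,0]],
    [[0,0,0.3],[0,0,0]],
    [[0,0,0.4],[0,0,0]],
    [[0,0,0.4],[0,0,0]],
    [[0,0,0.3],[0,0,0]],
    [[0,0,0.2],[0,0,0]],
    [[0,0,0.1],[0,0,0]],
    [[0,0,0.1],[0,0,0]],
    [[0,0,0],[0,0,0]],
    [[0,0,0],[0,0,0]]
  ]
}}

```text
time: 14.05
tool_pos: [0.4777, 0.0882, 0.1855]
tool_rot: [3.065, -0.676, -0.002]
contact_force: [1.0, -0.5, -2.0]
opening: 0.0427
grip_force: 40.0
```

```bash
sed -i 's/PL=np.array(\[.5418,.0719,.095\])/PL=np.array([.5418,.0741,.095])/' h.py; python3 -c "
from h import *
st()"
```

```text
t 14.05 open 0.0427 grip 40.0 TCP vs plate mm (tool axes; out=111.3) lateral [ 8.8  -7.28] turn left deg [-0.94 -1.15 -0.01] F in RT axes [-0.5   0.38  2.25] j [ 0.14  0.02  2.23 -0.64  0.28  2.3 ]
```

```bash
cat > kin.py <<'E'
from h import *
from scipy.optimize import least_squares
def fk(q,p):
    a,h,L1,L2,b,Lt,bw=p; Y=lambda t:Ro.from_euler('y',t); Z=lambda t:Ro.from_euler('z',t)
    A=Z(q[0]); B=A*Y(q[1]); C=B*Y(q[2]); Dd=C*Z(q[3])*Y(q[4]); T=Dd*Z(q[5]+np.pi/2)
    return A.apply([a,0,h])+B.apply([0,0,L1])+C.apply([b,0,L2])+Dd.apply([bw,0,Lt]), T
s=robot.observe()
data=[([-1.43001,.342616,1.524922,0,1.275376,-.145979],[.14847,-.50316,.19873]),
([.05468849,-.14431408,2.28046405,-.20403115,.32038244,1.80433914],[.43899,.07847,.21559]),
([-.48,.25,1.59,0,1.3,1.09],[.4619,-.1553,.2218]),([-.43,-.12,2.23,.51,.45,.76],[.4622,-.0481,.2194]),([.1,-.08,2.27,-.44,.29,2.07],[.4527,.0781,.2048]),
(s["qpos"],s["tool_pos"])]
w=[3,3,.3,.3,.3,3]
f=lambda p:np.r_[np.concatenate([k*(fk(q,p)[0]-x) for k,(q,x) in zip(w,data)]),.02*(p-P0)]
P0=np.array([0,.3,.4,.4,0,.3,0])
r=least_squares(f,P0); P=r.x
if __name__=="__main__":
    print(P.round(4),[((fk(q,P)[0]-x)*1000).round(1) for q,x in data])
    print((Ro.from_euler('xyz',s["tool_rot"]).inv()*fk(s["qpos"],P)[1]).magnitude())
    print(s["qpos"])
E
python3 kin.py
```

```text
[ 0.2524 -0.1319  0.2248  0.0809 -0.172   0.0214 -0.0633] [array([-75.7, -10.6,   0.4]), array([  2.3, -43.5,  -0.6]), array([-22.7, -73.3, -12.9]), array([ -67.6, -158.5,  -10.4]), array([ 3. , -9. , -1.8]), array([-2. , 13.6,  0.5])]
5.309502647977284e-16
[ 0.14374908  0.01969519  2.23067988 -0.63867142  0.28302537  2.30496579]
```

```bash
python3 - <<'E'
t=open('kin.py').read()
t=t.replace("a,h,L1,L2,b,Lt,bw=p","a,h,L1,L2,b,Lt,bw,c,cw=p").replace("A.apply([a,0,h])","A.apply([a,c,h])").replace("Dd.apply([bw,0,Lt])","Dd.apply([bw,cw,Lt])").replace("0,.3,0])","0,.3,0,0,0])").replace(".02*(p-P0)",".0005*(p-P0)")
open('kin.py','w').write(t)
E
python3 kin.py
```

```text
[3.100e-03 2.202e-01 5.053e-01 3.765e-01 4.540e-02 3.439e-01 1.000e-04
 7.550e-02 8.000e-04] [array([-0., -0.,  0.]), array([-0.,  0., -0.]), array([-1.4,  1.7,  0.2]), array([ 1.1, -0.1, -0.5]), array([ 0.9,  1.9, -0.5]), array([-0., -0.,  0.])]
5.309502647977284e-16
[ 0.14374908  0.01969519  2.23067988 -0.63867142  0.28302537  2.30496579]
```

```bash
cat >> kin.py <<'E'
LO=np.array([-2.53,-.77,.04,-1,.28,-3.11]);HI=np.array([2.53,2.02,2.7,4.14,2.66,3.11])
def ik(p,R,q0,lim=True):
    g=lambda q:np.r_[(fk(q,P)[0]-p)*3,(R.inv()*fk(q,P)[1]).as_rotvec()]
    return least_squares(g,np.clip(q0,LO+.01,HI-.01),bounds=(LO,HI) if lim else (-np.inf,np.inf))
E
python3 - <<'E'
from kin import *
for out in(23,35,60,83,111,140):
  for nm,q0 in(("flip",[.1,0,2.3,3.0,.4,-.9]),("free",[.1,0,2.3,0,.3,2])):
    for turn in (0,):
      R=RT*Ro.from_euler('z',turn); r=ik(PL+out/1000*N,R,np.array(q0),nm=="flip"); print(out,nm,r.x.round(2),"cost",round(r.cost,6))
E
```

```text
23 flip [ 0.1   0.3   2.33  3.73  0.28 -2.07] cost 0.002518
23 free [ 0.07  0.26  2.27  0.95 -0.13  0.67] cost 0.0
35 flip [ 0.12  0.28  2.34  3.83  0.28 -2.15] cost 0.003201
35 free [ 0.07  0.22  2.27  1.16 -0.12  0.46] cost 0.0
60 flip [ 0.18  0.21  2.34  4.14  0.28 -2.43] cost 0.004627
60 free [ 0.08  0.15  2.28 -1.39  0.12  3.02] cost 0.0
83 flip [ 0.18  0.16  2.37  4.14  0.28 -2.43] cost 0.006411
83 free [ 0.09  0.09  2.28 -0.96  0.15  2.6 ] cost 0.0
111 flip [ 0.19  0.1   2.41  4.14  0.28 -2.43] cost 0.009764
111 free [ 0.1   0.01  2.28 -0.66  0.21  2.3 ] cost 0.0
140 flip [ 0.2   0.03  2.45  4.14  0.28 -2.43] cost 0.014904
140 free [ 0.12 -0.08  2.27 -0.5   0.29  2.14] cost 0.0
```

```bash
cat >> kin.py <<'E'
def tgt(hub,phi,beta,lat=(0,0)):
    R=RT*Ro.from_euler('z',phi,degrees=True)*Ro.from_euler('y',-beta,degrees=True)
    return PL+hub/1000*N+RT.apply([lat[0]/1000,lat[1]/1000,0])+R.apply([0,0,.019]),R
E
python3 - <<'E'
from kin import *
for beta in(15,20,25,30):
  for phi in(-80,-45,0,45,80):
    o=[]
    for hub in(42,95,160):
        r=ik(*tgt(hub,phi,beta),[.15,.2,2.0,0,.6,1.7]); o.append((r.x.round(2).tolist(),round(r.cost,5)))
    print(beta,phi,[x[0][3:] for x in o],[x[1] for x in o])
E
```

```text
15 -80 [[-1.0, 0.52, 1.39], [-1.0, 0.57, 1.4], [-0.95, 0.67, 1.37]] [np.float64(0.00395), np.float64(0.00101), np.float64(0.0)]
15 -45 [[-0.83, 0.47, 1.78], [-0.71, 0.56, 1.67], [-0.6, 0.7, 1.56]] [np.float64(0.0), np.float64(0.0), np.float64(0.0)]
15 0 [[-0.2, 0.41, 1.82], [-0.18, 0.52, 1.8], [-0.15, 0.67, 1.79]] [np.float64(0.0), np.float64(0.0), np.float64(0.0)]
15 45 [[0.59, 0.32, 1.68], [0.44, 0.43, 1.84], [0.33, 0.58, 1.97]] [np.float64(0.0), np.float64(0.0), np.float64(0.0)]
15 80 [[1.49, 0.31, 1.32], [1.12, 0.36, 1.7], [0.77, 0.49, 2.07]] [np.float64(0.0), np.float64(0.0), np.float64(0.0)]
20 -80 [[-1.0, 0.65, 1.44], [-1.0, 0.7, 1.45], [-0.98, 0.8, 1.44]] [np.float64(0.00418), np.float64(0.00121), np.float64(0.0)]
20 -45 [[-0.75, 0.6, 1.73], [-0.67, 0.69, 1.65], [-0.6, 0.82, 1.58]] [np.float64(0.0), np.float64(0.0), np.float64(0.0)]
20 0 [[-0.14, 0.55, 1.76], [-0.13, 0.65, 1.75], [-0.12, 0.79, 1.75]] [np.float64(0.0), np.float64(0.0), np.float64(0.0)]
20 45 [[0.6, 0.46, 1.65], [0.5, 0.55, 1.76], [0.41, 0.7, 1.86]] [np.float64(0.0), np.float64(0.0), np.float64(0.0)]
20 80 [[1.
[... 619 characters left out ...]
, [1.14, 0.62, 1.55], [0.94, 0.75, 1.77]] [np.float64(0.0), np.float64(0.0), np.float64(0.0)]
30 -80 [[-1.0, 0.89, 1.53], [-1.0, 0.94, 1.54], [-0.98, 1.02, 1.53]] [np.float64(0.00356), np.float64(0.00104), np.float64(0.0)]
30 -45 [[-0.67, 0.85, 1.68], [-0.63, 0.93, 1.64], [-0.58, 1.05, 1.6]] [np.float64(0.0), np.float64(0.0), np.float64(0.0)]
30 0 [[-0.08, 0.81, 1.7], [-0.08, 0.89, 1.7], [-0.08, 1.01, 1.71]] [np.float64(0.0), np.float64(0.0), np.float64(0.0)]
30 45 [[0.59, 0.71, 1.61], [0.53, 0.8, 1.67], [0.48, 0.92, 1.74]] [np.float64(0.0), np.float64(0.0), np.float64(0.0)]
30 80 [[1.26, 0.68, 1.36], [1.12, 0.74, 1.51], [0.96, 0.86, 1.68]] [np.float64(0.0), np.float64(0.0), np.float64(0.0)]
```

The spindle's exact direction needs j5 ≈ 0.13, below its 0.28 limit, so the tool cannot lie along the spindle. I'll set the carousel down and regrip the hub with the tool leaning 20° about the pad axis. That keeps j5 ≥ 0.44 over the whole turn range.

Emit:
{"api": "send_rows", "payload": {
  "plan": [
    [[0,0.2,-0.6],[0,0,0]],
    [[0,0.6,-0.6],[0,0,0]],
    [[0,1,-0.4],[0,0,0]],
    [[0,1,0],[0,-0.05,0]],
    [[0,1,0],[0,-0.06,0]],
    [[0,1,0],[0,-0.06,0]],
    [[0,1,0],[0,-0.07,0]],
    [[0,1,0],[0,-0.07,0]],
    [[0,1,0],[0,-0.07,0]],
    [[0,1,0],[0,-0.06,0]]
  ]
}}

```text
time: 15.3
tool_pos: [0.4421, -0.1291, 0.2301]
tool_rot: [3.081, 0.016, -0.051]
contact_force: [0.4, -0.3, -0.9]
opening: 0.043
grip_force: 40.0
```

Run:
```python
from h import *
s=robot.observe(); T=Ro.from_euler('xyz',[np.pi,0,0]); d,rv=rel([.47,-.17,.024],T); print(s["time"],s["tool_pos"],s["tool_rot"],"rot",rv/90,"shift after rot",T.inv().apply(np.array([.47,-.17,.024])-s["tool_pos"])/.025)
```

```text
15.3 [ 0.44214872 -0.1290524   0.23012966] [ 3.08119595  0.01603115 -0.05107072] rot [ 0.03817995  0.01118221 -0.03219386] shift after rot [1.11405111 1.63790403 8.24518652]
```

Emit:
{"api": "send_rows", "payload": {
  "plan": [
    [[0,0,0],[0.0191,0.0056,-0.0161]],
    [[0,0,0],[0.0191,0.0056,-0.0161]],
    [[0.2,0.3,1],[0,0,0]],
    [[0.2,0.3,1],[0,0,0]],
    [[0.2,0.3,1],[0,0,0]],
    [[0.2,0.3,1],[0,0,0]],
    [[0.2,0.3,1],[0,0,0]],
    [[0.1,0.14,1],[0,0,0]],
    [[0,0,0.8],[0,0,0]],
    [[0,0,0.6],[0,0,0]]
  ]
}}

```text
time: 16.55
tool_pos: [0.4697, -0.169, 0.044]
tool_rot: [-3.141, -0.002, 0.0]
contact_force: [0.4, 0.1, -2.2]
opening: 0.0427
grip_force: 40.0
```

Run:
```python
from h import *
s=robot.observe(); T=Ro.from_euler('xyz',[np.pi,0,0]); d,rv=rel([.47,-.17,.0235],T); print(s["time"],s["tool_pos"],s["tool_rot"],"rot",rv/90,"shift after rot",d/.025)
```

```text
16.55 [ 0.46970578 -0.16902035  0.04396844] [-3.14136040e+00 -1.90506242e-03  3.86495332e-04] rot [-0.00014809 -0.00121277  0.00024619] shift after rot [0.01019401 0.0393807  0.81874934]
```

Emit:
{"api": "send_rows", "payload": {
  "plan": [
    [[0.01,0,0.3],[0,-0.0012,0]],
    [[0,0,0.25],[0,0,0]],
    [[0,0,0.15],[0,0,0]],
    [[0,0,0.1],[0,0,0]],
    [[0,0,0.02],[0,0,0]],
    [[0,0,0],[0,0,0]],
    [[0,0,0],[0,0,0]],
    [[0,0,0],[0,0,0]],
    [[0,0,0],[0,0,0]],
    [[0,0,0],[0,0,0]]
  ]
}}

```text
time: 17.8
tool_pos: [0.47, -0.169, 0.0243]
tool_rot: [-3.141, -0.0, 0.0]
contact_force: [0.0, -0.6, -2.7]
opening: 0.0425
grip_force: 40.0
```

Emit:
{"api": "send_rows", "payload": {
  "plan": [
    [[0,0,0],[0,0,0]],
    [[0,0,0],[0,0,0]],
    [[0,0,0],[0,0,0]],
    [[0,0,0],[0,0,0]],
    [[-0.26,0,-0.09],[0,0,0]],
    [[0,0,0],[0,-0.0556,0]],
    [[0,0,0],[0,-0.0556,0]],
    [[0,0,0],[0,-0.0556,0]],
    [[0,0,0],[0,-0.0556,0]],
    [[0,0,0],[0,0,0]]
  ],
  "gripper": 0.5
}}

```text
time: 19.05
tool_pos: [0.4639, -0.1688, 0.0258]
tool_rot: [-3.141, 0.349, 0.001]
contact_force: [-0.2, -0.3, 0.8]
opening: 0.069
grip_force: 0.0
```

Run:
```python
from h import *
s=robot.observe(); T=Ro.from_euler('xyz',[np.pi,0,0])*Ro.from_euler('y',-20,degrees=True); p=np.array([.47,-.17,.0435])+T.apply([0,0,.019]);d,rv=rel(p,T); print(s["time"],s["tool_pos"],s["tool_rot"],s["opening"],s["contact_force"],"rot",rv/90,"shift",d/.025)
# in-hand x: view hub from the wrist camera to check it stayed upright
c=cam("wrist"); im,D=read_camera("wrist"); cv2.imwrite("pics/v2.png",im[100:400,80:480])
```

```text
19.05 [ 0.46392363 -0.16879383  0.02582211] [-3.14097888e+00  3.49144488e-01  1.42976689e-03] 0.06904886851424578 [-0.20210767 -0.3208959   0.75924413] rot [-7.93952612e-05  5.03247793e-05  8.55297367e-04] shift [-0.01351468  0.0482302   0.01239397]
```

View pics/v2.png

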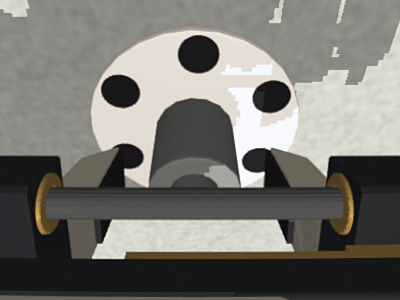

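The crop shows the carousel still upright on the counter, its hub centred between the open fingers. The tool now leans 20°, and I close on the hub again.

Emit:
{"api": "send_rows", "payload": {
  "plan": [
    [[0,0,0],[0,0,0]],
    [[0,0,0],[0,0,0]],
    [[0,0,0],[0,0,0]],
    [[0,0,0],[0,0,0]],
    [[0,0,0],[0,0,0]],
    [[0,0,0],[0,0,0]],
    [[-0.17,0,-0.5],[0,0,0]],
    [[-0.34,0,-0.94],[0,0,0]],
    [[-0.34,0,-0.94],[0,0,0]],
    [[-0.34,0,-0.94],[0,0,0]]
  ],
  "gripper": -0.2,
  "force": 40
}}

```text
time: 20.35
tool_pos: [0.4643, -0.1689, 0.1159]
tool_rot: [-3.141, 0.348, 0.001]
contact_force: [0.3, 0.6, -1.5]
opening: 0.0426
grip_force: 40.0
```

Run:
```python
from kin import *
s=robot.observe(); p,R=tgt(155,-8,20); d,rv=rel(p,R); print(s["time"],s["tool_pos"],s["tool_rot"],s["opening"],"shift before rot",d/.025,"rot",rv/90, p, ik(p,R,[.15,.2,2.0,0,.6,1.7]).x.round(2))
print("world up in tool axes",Ro.from_euler('xyz',s["tool_rot"]).inv().apply([0,0,1]))
```

```text
20.35 [ 0.46426854 -0.16886534  0.11586475] [-3.14127018e+00  3.48193542e-01  6.42648721e-04] 0.04257941192049712 shift before rot [ -1.65859547 -10.02174464  -2.80378244] rot [-0.08901135  0.43880568 -0.04354408] [0.44907479 0.08164595 0.19597676] [ 0.12  0.05  1.98 -0.21  0.79  1.72]
world up in tool axes [-3.41200312e-01 -3.03122584e-04 -9.39990561e-01]
```

Emit:
{"api": "send_rows", "payload": {
  "plan": [
    [[-0.553,0,-0.935],[0,0,0]],
    [[-0.553,0,-0.935],[0,0,0]],
    [[-0.553,0,-0.935],[0,0,0]],
    [[0,0,0],[-0.0148,0.0731,-0.0073]],
    [[0,0,0],[-0.0148,0.0731,-0.0073]],
    [[0,0,0],[-0.0148,0.0731,-0.0073]],
    [[0,0,0],[-0.0148,0.0731,-0.0073]],
    [[0,0,0],[-0.0148,0.0731,-0.0073]],
    [[0,0,0],[-0.0148,0.0731,-0.0073]],
    [[0,0,0],[0,0,0]]
  ]
}}

```text
time: 21.6
tool_pos: [0.4471, -0.1683, 0.1947]
tool_rot: [2.999, -0.332, 0.114]
contact_force: [-0.5, -0.2, -1.1]
opening: 0.0428
grip_force: 40.0
```

Run:
```python
from kin import *
s=robot.observe(); p,R=tgt(155,-8,20); d,rv=rel(p,R); print(s["time"],s["tool_pos"],s["tool_rot"],"shift",d/.025,"rot",rv/90)
```

```text
21.6 [ 0.44707427 -0.16828923  0.19469103] [ 2.99872402 -0.3321463   0.11443737] shift [ 1.17111024 -9.87154947 -1.06686897] rot [-0.00069801  0.00166183 -0.0007993 ]
```

Emit:
{"api": "send_rows", "payload": {
  "plan": [
    [[0.12,-1,-0.11],[0,0.0017,0]],
    [[0.12,-1,-0.11],[0,0,0]],
    [[0.12,-1,-0.11],[0,0,0]],
    [[0.12,-1,-0.11],[0,0,0]],
    [[0.12,-1,-0.11],[0,0,0]],
    [[0.12,-1,-0.11],[0,0,0]],
    [[0.12,-1,-0.11],[0,0,0]],
    [[0.12,-1,-0.11],[0,0,0]],
    [[0.11,-1,-0.11],[0,0,0]],
    [[0.1,-0.87,-0.08],[0,0,0]]
  ]
}}

```text
time: 22.85
tool_pos: [0.4515, 0.082, 0.1968]
tool_rot: [2.996, -0.336, 0.116]
contact_force: [-0.2, 0.5, -2.4]
opening: 0.0427
grip_force: 40.0
```

```bash
cat >> kin.py <<'E'
def where(hub,phi,lat=(0,0),b=20):
    s=robot.observe(); R=Ro.from_euler('xyz',s["tool_rot"]); g=s["tool_pos"]-R.apply([0,0,.019]); e=RT.inv().apply(g-PL)*1000
    p,Rt=tgt(hub,phi,b,lat); d,rv=rel(p,Rt)
    u,ph=R.inv().apply(-N),None
    print("t %.2f"%s["time"],"hub out %.2f lat"%-e[2],e[:2].round(2),"F(RT)",RT.inv().apply(s["contact_force"]).round(2),"torque",RT.inv().apply(s["torque"]).round(2),"open",round(s["opening"],4),"grip",round(s["grip_force"],1),"j",s["qpos"].round(2))
    print("shift",(d/.025).round(3),"rot",(rv/90).round(4),"inward axis in tool",u.round(3))
E
python3 - <<'E'
from kin import *
where(155,-8)
im,D=read_camera("scene"); c=cam("scene")
# expected spindle tip/plate & hub in scene, for a check by eye
K,di,R,t=c; pr=lambda X:cv2.projectPoints(np.array([X]),cv2.Rodrigues(R)[0],t,K,di)[0].ravel()
print(pr(PL),pr(PL+.076*N),pr(PL+.11*N),pr(PL+.175*N))
x0,y0=240,160; a=cv2.resize(im[y0:y0+130,x0:x0+130],(600,600),interpolation=cv2.INTER_CUBIC)
cv2.imwrite("pics/v3.png",a)
E
```

```text
t 22.85 hub out 154.10 lat [ 2.37 -0.43] F(RT) [-1.69 -0.61  1.62] torque [ 0.09 -0.33  0.05] open 0.0427 grip 40.0 j [ 0.12  0.05  1.98 -0.21  0.79  1.73]
shift [-0.104  0.003 -0.001] rot [ 0.0004 -0.0008 -0.0001] inward axis in tool [ 0.341 -0.001  0.94 ]
[296.17822719 248.75612273] [310.44874281 228.56643445] [316.96819661 219.34594552] [329.67525256 201.37993226]
```

View pics/v3.png

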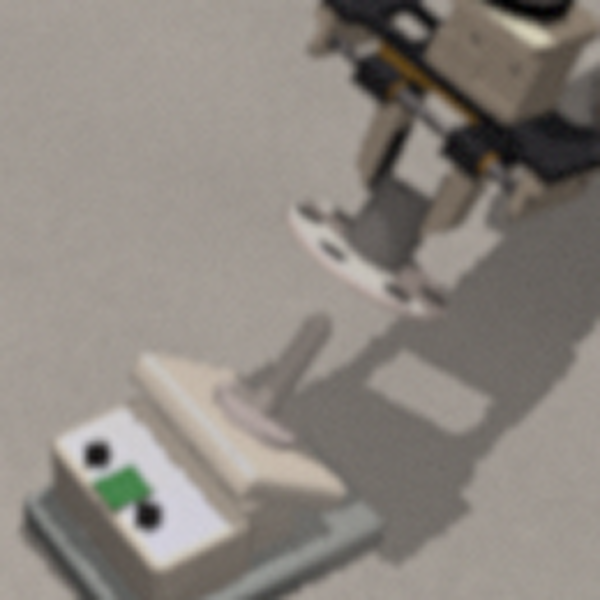

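The scene crop shows the tip at (320,320) and the plate at (258,408), which match my projections to about a pixel. The disc hangs square in front of the tip, so I correct the lateral error and slide in.

Emit:
{"api": "send_rows", "payload": {
  "plan": [
    [[-0.104,0,0],[0,-0.001,0]],
    [[0.082,0,0.226],[0,0,0]],
    [[0.082,0,0.226],[0,0,0]],
    [[0.082,0,0.226],[0,0,0]],
    [[0.082,0,0.226],[0,0,0]],
    [[0.082,0,0.226],[0,0,0]],
    [[0.082,0,0.226],[0,0,0]],
    [[0.041,0,0.113],[0,0,0]],
    [[0.027,0,0.075],[0,0,0]],
    [[0,0,0],[0,0,0]]
  ]
}}

```text
time: 24.15
tool_pos: [0.4743, 0.0781, 0.1636]
tool_rot: [2.997, -0.334, 0.116]
contact_force: [-0.2, -0.2, -1.1]
opening: 0.0425
grip_force: 40.0
```

```bash
python3 -c "
from kin import *
where(112,-8)"
```

```text
t 24.15 hub out 113.85 lat [-1.42  0.99] F(RT) [-0.81  0.17  0.71] torque [ 0.09 -0.35  0.03] open 0.0425 grip 40.0 j [ 0.1   0.13  1.99 -0.22  0.7   1.73]
shift [ 0.084 -0.031  0.048] rot [-0.0003  0.0001  0.0002] inward axis in tool [0.342 0.001 0.94 ]
```

Emit:
{"api": "send_rows", "payload": {
  "plan": [
    [[0.058,-0.031,-0.02],[0,0,0]],
    [[0.027,0,0.075],[0,0,0]],
    [[0.027,0,0.075],[0,0,0]],
    [[0.027,0,0.075],[0,0,0]],
    [[0.027,0,0.075],[0,0,0]],
    [[0.027,0,0.075],[0,0,0]],
    [[0.027,0,0.075],[0,0,0]],
    [[0.027,0,0.075],[0,0,0]],
    [[0,0,0],[0,0,0]],
    [[0,0,0],[0,0,0]]
  ]
}}

```text
time: 25.4
tool_pos: [0.4843, 0.0783, 0.1537]
tool_rot: [2.997, -0.334, 0.116]
contact_force: [1.0, 0.3, -2.0]
opening: 0.0425
grip_force: 40.0
```

```bash
python3 -c "
from kin import *
where(100,-8)"
```

```text
t 25.40 hub out 99.91 lat [-0.05  0.01] F(RT) [-0.57 -0.42  2.16] torque [ 0.09 -0.33  0.06] open 0.0425 grip 40.0 j [ 0.1   0.17  1.98 -0.23  0.67  1.73]
shift [ 0.001  0.    -0.004] rot [-0.0003  0.0001  0.0002] inward axis in tool [0.342 0.    0.94 ]
```

Emit:
{"api": "send_rows", "payload": {
  "plan": [
    [[0.041,0,0.113],[0,0,0]],
    [[0.041,0,0.113],[0,0,0]],
    [[0.041,0,0.113],[0,0,0]],
    [[0.041,0,0.113],[0,0,0]],
    [[0.041,0,0.113],[0,0,0]],
    [[0.041,0,0.113],[0,0,0]],
    [[0.041,0,0.113],[0,0,0]],
    [[0.041,0,0.113],[0,0,0]],
    [[0,0,0],[0,0,0]],
    [[0,0,0],[0,0,0]]
  ]
}}

```text
time: 26.65
tool_pos: [0.4996, 0.0768, 0.1353]
tool_rot: [2.997, -0.334, 0.116]
contact_force: [0.4, 0.3, -0.3]
opening: 0.0428
grip_force: 40.0
```

```bash
python3 -c "
from kin import *
where(76,-8)"
```

```text
t 26.65 hub out 75.89 lat [-0.07 -0.  ] F(RT) [ 0.08 -0.36  0.47] torque [ 0.12 -0.39  0.08] open 0.0428 grip 40.0 j [ 0.09  0.22  1.97 -0.24  0.63  1.74]
shift [ 0.001  0.001 -0.005] rot [-0.0003  0.0001  0.0002] inward axis in tool [0.342 0.001 0.94 ]
```

Emit:
{"api": "send_rows", "payload": {
  "plan": [
    [[0.041,0,0.113],[0,0,0]],
    [[0.041,0,0.113],[0,0,0]],
    [[0.041,0,0.113],[0,0,0]],
    [[0.041,0,0.113],[0,0,0]],
    [[0.041,0,0.113],[0,0,0]],
    [[0.041,0,0.113],[0,0,0]],
    [[0.041,0,0.113],[0,0,0]],
    [[0.014,0,0.038],[0,0,0]],
    [[0.014,0,0.038],[0,0,0]],
    [[0,0,0],[0,0,0]]
  ]
}}

```text
time: 27.9
tool_pos: [0.5144, 0.0754, 0.1176]
tool_rot: [2.997, -0.334, 0.116]
contact_force: [0.4, -0.9, -2.6]
opening: 0.0424
grip_force: 40.0
```

```bash
python3 -c "
from kin import *
where(53,-8)"
```

```text
t 27.90 hub out 52.80 lat [-0.09 -0.  ] F(RT) [-1.37  0.8   2.29] torque [ 0.09 -0.36  0.07] open 0.0424 grip 40.0 j [ 0.09  0.27  1.96 -0.25  0.58  1.75]
shift [ 0.001  0.001 -0.009] rot [-0.0003  0.0001  0.0002] inward axis in tool [0.342 0.    0.94 ]
```

Emit:
{"api": "send_rows", "payload": {
  "plan": [
    [[0.014,0,0.038],[0,0,0]],
    [[0.014,0,0.038],[0,0,0]],
    [[0.014,0,0.038],[0,0,0]],
    [[0.014,0,0.038],[0,0,0]],
    [[0,0,0],[0,0,0]],
    [[0,0,0],[0,0,0]],
    [[0,0,0],[0,0,0]],
    [[0,0,0],[0,0,0]],
    [[0,0,0],[0,0,0]],
    [[0,0,0],[0,0,0]]
  ]
}}

```text
time: 29.15
tool_pos: [0.5169, 0.0751, 0.1145]
tool_rot: [2.997, -0.334, 0.116]
contact_force: [-3.7, 0.9, 1.2]
opening: 0.0423
grip_force: 40.0
```

```bash
python3 -c "
from kin import *
where(49,-8)"
```

```text
t 29.15 hub out 48.77 lat [-0.13 -0.01] F(RT) [-2.08 -0.66 -3.29] torque [ 0.07 -0.77  0.07] open 0.0423 grip 40.0 j [ 0.09  0.28  1.96 -0.25  0.58  1.75]
shift [ 0.002  0.002 -0.01 ] rot [-0.0003  0.0001  0.0002] inward axis in tool [0.342 0.001 0.94 ]
```

Emit:
{"api": "send_rows", "payload": {
  "plan": [
    [[0.01,0,0.028],[0,0,0]],
    [[0.01,-0.003,0.028],[0.0027,0,0.0074]],
    [[0,-0.003,0],[0.0027,0,0.0074]],
    [[0,-0.003,0],[0.0027,0,0.0074]],
    [[0,-0.003,0],[0.0027,0,0.0074]],
    [[0,-0.003,0],[0.0027,0,0.0074]],
    [[0,-0.003,0],[0.0027,0,0.0074]],
    [[0,-0.003,0],[0.0027,0,0.0074]],
    [[0,-0.003,0],[0.0027,0,0.0074]],
    [[0,-0.003,0],[0.0027,0,0.0074]]
  ],
  "force": 20
}}

```text
time: 30.4
tool_pos: [0.518, 0.0757, 0.1134]
tool_rot: [3.073, -0.346, 0.005]
contact_force: [-4.2, 0.9, 3.2]
opening: 0.043
grip_force: 20.0
```

```bash
python3 -c "
from kin import *
where(47.5,-1)"
```

```text
t 30.40 hub out 47.26 lat [-0.02  0.08] F(RT) [-1.15 -0.62 -5.16] torque [ 0.   -0.79  0.01] open 0.043 grip 20.0 j [ 0.06  0.28  1.97 -0.16  0.56  1.75]
shift [-0.003 -0.005 -0.009] rot [0.0019 0.0001 0.0061] inward axis in tool [0.342 0.001 0.94 ]
```

Emit:
{"api": "send_rows", "payload": {
  "plan": [
    [[0,-0.0034,0],[0.0028,0,0.0077]],
    [[0,-0.0034,0],[0.0028,0,0.0077]],
    [[0,-0.0034,0],[0.0028,0,0.0077]],
    [[0,-0.0034,0],[0.0028,0,0.0077]],
    [[0,-0.0034,0],[0.0028,0,0.0077]],
    [[0,-0.0034,0],[0.0028,0,0.0077]],
    [[0,-0.0034,0],[0.0028,0,0.0077]],
    [[0,-0.0034,0],[0.0028,0,0.0077]],
    [[0,-0.0034,0],[0.0028,0,0.0077]],
    [[0,-0.0034,0],[0.0028,0,0.0077]]
  ]
}}

```text
time: 31.65
tool_pos: [0.518, 0.0765, 0.1133]
tool_rot: [-3.122, -0.349, -0.123]
contact_force: [-4.3, 0.7, 3.3]
opening: 0.0429
grip_force: 20.0
```

Emit:
{"api": "send_rows", "payload": {
  "plan": [
    [[0,-0.0034,0],[0.0028,0,0.0077]],
    [[0,-0.0034,0],[0.0028,0,0.0077]],
    [[0,-0.0034,0],[0.0028,0,0.0077]],
    [[0,-0.0034,0],[0.0028,0,0.0077]],
    [[0,-0.0034,0],[0.0028,0,0.0077]],
    [[0,-0.0034,0],[0.0028,0,0.0077]],
    [[0,-0.0034,0],[0.0028,0,0.0077]],
    [[0,-0.0034,0],[0.0028,0,0.0077]],
    [[0,-0.0034,0],[0.0028,0,0.0077]],
    [[0,-0.0034,0],[0.0028,0,0.0077]]
  ]
}}

```text
time: 32.9
tool_pos: [0.5181, 0.0774, 0.1133]
tool_rot: [-3.035, -0.341, -0.252]
contact_force: [-3.9, 0.5, 3.3]
opening: 0.0432
grip_force: 20.0
```

```bash
python3 -c "
from kin import *
where(47.3,13)"
```

```text
t 32.90 hub out 47.25 lat [-0.1   0.01] F(RT) [-0.87 -0.19 -5.08] torque [ 0.09 -0.72 -0.05] open 0.0432 grip 20.0 j [-0.02  0.26  1.99  0.05  0.54  1.75]
shift [ 0.003 -0.    -0.003] rot [-0.0009  0.0002 -0.0017] inward axis in tool [0.342 0.    0.94 ]
```

Tracking is on axis with a steady push of about 6.6 N, so I keep turning.

Emit:
{"api": "send_rows", "payload": {
  "plan": [
    [[0,-0.0034,0],[0.0028,0,0.0077]],
    [[0,-0.0034,0],[0.0028,0,0.0077]],
    [[0,-0.0034,0],[0.0028,0,0.0077]],
    [[0,-0.0034,0],[0.0028,0,0.0077]],
    [[0,-0.0034,0],[0.0028,0,0.0077]],
    [[0,-0.0034,0],[0.0028,0,0.0077]],
    [[0,-0.0034,0],[0.0028,0,0.0077]],
    [[0,-0.0034,0],[0.0028,0,0.0077]],
    [[0,-0.0034,0],[0.0028,0,0.0077]],
    [[0,-0.0034,0],[0.0028,0,0.0077]]
  ]
}}

```text
time: 34.15
tool_pos: [0.5183, 0.0782, 0.1135]
tool_rot: [-2.95, -0.323, -0.378]
contact_force: [-4.5, 0.7, 3.2]
opening: 0.0433
grip_force: 20.0
```

Emit:
{"api": "send_rows", "payload": {
  "plan": [
    [[0,-0.0034,0],[0.0028,0,0.0077]],
    [[0,-0.0034,0],[0.0028,0,0.0077]],
    [[0,-0.0034,0],[0.0028,0,0.0077]],
    [[0,-0.0034,0],[0.0028,0,0.0077]],
    [[0,-0.0034,0],[0.0028,0,0.0077]],
    [[0,-0.0034,0],[0.0028,0,0.0077]],
    [[0,-0.0034,0],[0.0028,0,0.0077]],
    [[0,-0.0034,0],[0.0028,0,0.0077]],
    [[0,-0.0034,0],[0.0028,0,0.0077]],
    [[0,-0.0034,0],[0.0028,0,0.0077]]
  ]
}}

```text
time: 35.4
tool_pos: [0.5186, 0.0789, 0.1136]
tool_rot: [-2.868, -0.295, -0.502]
contact_force: [-3.9, 1.8, 3.1]
opening: 0.0432
grip_force: 20.0
```

Emit:
{"api": "send_rows", "payload": {
  "plan": [
    [[0,-0.0034,0],[0.0028,0,0.0077]],
    [[0,-0.0034,0],[0.0028,0,0.0077]],
    [[0,-0.0034,0],[0.0028,0,0.0077]],
    [[0,-0.0034,0],[0.0028,0,0.0077]],
    [[0,-0.0034,0],[0.0028,0,0.0077]],
    [[0,-0.0034,0],[0.0028,0,0.0077]],
    [[0,-0.0034,0],[0.0028,0,0.0077]],
    [[0,-0.0034,0],[0.0028,0,0.0077]],
    [[0,-0.0034,0],[0.0028,0,0.0077]],
    [[0,-0.0034,0],[0.0028,0,0.0077]]
  ]
}}

```text
time: 36.65
tool_pos: [0.519, 0.0797, 0.1139]
tool_rot: [-2.791, -0.258, -0.621]
contact_force: [-5.0, 0.5, 3.0]
opening: 0.043
grip_force: 20.0
```

```bash
python3 -c "
from kin import *
where(47.3,34)"
```

```text
t 36.65 hub out 47.25 lat [-0.12 -0.01] F(RT) [-1.89 -0.16 -5.49] torque [ 0.18 -0.68 -0.05] open 0.043 grip 20.0 j [-0.12  0.25  2.05  0.41  0.49  1.7 ]
shift [ 0.004  0.004 -0.003] rot [-0.005   0.0003 -0.0134] inward axis in tool [0.342 0.    0.94 ]
```

Emit:
{"api": "send_rows", "payload": {
  "plan": [
    [[0,-0.0034,0],[0.0028,0,0.0077]],
    [[0,-0.0034,0],[0.0028,0,0.0077]],
    [[0,-0.0034,0],[0.0028,0,0.0077]],
    [[0,-0.0034,0],[0.0028,0,0.0077]],
    [[0,-0.0034,0],[0.0028,0,0.0077]],
    [[0,-0.0034,0],[0.0028,0,0.0077]],
    [[0,-0.0034,0],[0.0028,0,0.0077]],
    [[0,-0.0034,0],[0.0028,0,0.0077]],
    [[0,-0.0034,0],[0.0028,0,0.0077]],
    [[0,-0.0034,0],[0.0028,0,0.0077]]
  ]
}}

```text
time: 37.9
tool_pos: [0.5194, 0.0804, 0.1142]
tool_rot: [-2.72, -0.212, -0.736]
contact_force: [-3.9, 0.7, 4.8]
opening: 0.0435
grip_force: 20.0
```

Emit:
{"api": "send_rows", "payload": {
  "plan": [
    [[0,-0.0034,0],[0.0028,0,0.0077]],
    [[0,-0.0034,0],[0.0028,0,0.0077]],
    [[0,-0.0034,0],[0.0028,0,0.0077]],
    [[0,-0.0034,0],[0.0028,0,0.0077]],
    [[0,-0.0034,0],[0.0028,0,0.0077]],
    [[0,-0.0034,0],[0.0028,0,0.0077]],
    [[0,-0.0034,0],[0.0028,0,0.0077]],
    [[0,-0.0034,0],[0.0028,0,0.0077]],
    [[0,-0.0034,0],[0.0028,0,0.0077]],
    [[0,-0.0034,0],[0.0028,0,0.0077]]
  ]
}}

```text
time: 39.15
tool_pos: [0.5199, 0.0809, 0.1146]
tool_rot: [-2.656, -0.159, -0.847]
contact_force: [-3.6, 0.8, 2.3]
opening: 0.0433
grip_force: 20.0
```

Emit:
{"api": "send_rows", "payload": {
  "plan": [
    [[0,-0.0034,0],[0.0028,0,0.0077]],
    [[0,-0.0034,0],[0.0028,0,0.0077]],
    [[0,-0.0034,0],[0.0028,0,0.0077]],
    [[0,-0.0034,0],[0.0028,0,0.0077]],
    [[0,-0.0034,0],[0.0028,0,0.0077]],
    [[0,-0.0034,0],[0.0028,0,0.0077]],
    [[0,-0.0034,0],[0.0028,0,0.0077]],
    [[0,-0.0034,0],[0.0028,0,0.0077]],
    [[0,-0.0034,0],[0.0028,0,0.0077]],
    [[0,-0.0034,0],[0.0028,0,0.0077]]
  ]
}}

```text
time: 40.4
tool_pos: [0.5205, 0.0814, 0.115]
tool_rot: [-2.598, -0.1, -0.953]
contact_force: [-4.4, 0.9, 3.7]
opening: 0.043
grip_force: 20.0
```

```bash
python3 -c "
from kin import *
where(47.3,57)"
```

```text
t 40.40 hub out 47.25 lat [-0.06 -0.05] F(RT) [-0.98 -0.56 -5.68] torque [ 0.3  -0.55 -0.1 ] open 0.043 grip 20.0 j [-0.21  0.24  2.14  0.83  0.45  1.58]
shift [ 0.002  0.001 -0.003] rot [-0.0015  0.0002 -0.0043] inward axis in tool [ 0.342 -0.     0.94 ]
```

Emit:
{"api": "send_rows", "payload": {
  "plan": [
    [[0,-0.0034,0],[0.0028,0,0.0077]],
    [[0,-0.0034,0],[0.0028,0,0.0077]],
    [[0,-0.0034,0],[0.0028,0,0.0077]],
    [[0,-0.0034,0],[0.0028,0,0.0077]],
    [[0,-0.0034,0],[0.0028,0,0.0077]],
    [[0,-0.0034,0],[0.0028,0,0.0077]],
    [[0,-0.0034,0],[0.0028,0,0.0077]],
    [[0,-0.0034,0],[0.0028,0,0.0077]],
    [[0,-0.0034,0],[0.0028,0,0.0077]],
    [[0,-0.0034,0],[0.0028,0,0.0077]]
  ]
}}

```text
time: 41.65
tool_pos: [0.521, 0.0819, 0.1154]
tool_rot: [-2.547, -0.034, -1.055]
contact_force: [-3.6, 1.7, 3.6]
opening: 0.0429
grip_force: 20.0
```

Emit:
{"api": "send_rows", "payload": {
  "plan": [
    [[0,-0.0034,0],[0.0028,0,0.0077]],
    [[0,-0.0034,0],[0.0028,0,0.0077]],
    [[0,-0.0034,0],[0.0028,0,0.0077]],
    [[0,-0.0034,0],[0.0028,0,0.0077]],
    [[0,-0.0034,0],[0.0028,0,0.0077]],
    [[0,-0.0034,0],[0.0028,0,0.0077]],
    [[0,-0.0034,0],[0.0028,0,0.0077]],
    [[0,-0.0034,0],[0.0028,0,0.0077]],
    [[0,-0.0034,0],[0.0028,0,0.0077]],
    [[0,-0.0034,0],[0.0028,0,0.0077]]
  ]
}}

```text
time: 42.9
tool_pos: [0.5216, 0.0819, 0.1157]
tool_rot: [-2.504, 0.035, -1.155]
contact_force: [0.7, -1.0, -1.3]
opening: 0.0427
grip_force: 20.0
```

```bash
python3 -c "
from kin import *
where(47.3,71)"
```

```text
t 42.90 hub out 47.10 lat [-0.2   0.15] F(RT) [-0.33  0.9   1.48] torque [-0.08 -0.49 -0.08] open 0.0427 grip 20.0 j [-0.26  0.24  2.2   1.16  0.44  1.46]
shift [-0.006 -0.005 -0.006] rot [-0.004   0.     -0.0124] inward axis in tool [ 0.342 -0.001  0.94 ]
```

The push vanished (Fz −5.3 → +1.5 N), so it dropped over the pin and I stop turning. Next I press it home along the spindle.

Emit:
{"api": "send_rows", "payload": {
  "plan": [
    [[0.014,0,0.038],[0,0,0]],
    [[0.014,0,0.038],[0,0,0]],
    [[0.014,0,0.038],[0,0,0]],
    [[0.014,0,0.038],[0,0,0]],
    [[0.014,0,0.038],[0,0,0]],
    [[0,0,0],[0,0,0]],
    [[0,0,0],[0,0,0]],
    [[0,0,0],[0,0,0]],
    [[0,0,0],[0,0,0]],
    [[0,0,0],[0,0,0]]
  ]
}}

```text
time: 44.15
tool_pos: [0.5248, 0.0819, 0.112]
tool_rot: [-2.504, 0.035, -1.153]
contact_force: [-4.2, 2.3, 2.5]
opening: 0.043
grip_force: 20.0
```

```bash
python3 -c "
from kin import *
where(42,70)"
```

```text
t 44.15 hub out 42.25 lat [-0.12 -0.14] F(RT) [-1.58 -1.98 -4.74] torque [ 0.62 -0.73 -0.14] open 0.043 grip 20.0 j [-0.26  0.26  2.2   1.18  0.44  1.44]
shift [0.011 0.006 0.007] rot [-0.0078  0.0004 -0.0221] inward axis in tool [ 0.343 -0.     0.939]
```

Emit:
{"api": "send_rows", "payload": {
  "plan": [
    [[0,0.003,0],[-0.0027,0,-0.0075]],
    [[0,0.003,0],[-0.0027,0,-0.0075]],
    [[0.005,0,0.015],[0,0,0]],
    [[0.005,0,0.015],[0,0,0]],
    [[0,0,0],[0,0,0]],
    [[0,0,0],[0,0,0]],
    [[0,0,0],[0,0,0]],
    [[0,0,0],[0,0,0]],
    [[0,0,0],[0,0,0]],
    [[0,0,0],[0,0,0]]
  ]
}}

```text
time: 45.4
tool_pos: [0.5251, 0.0816, 0.1112]
tool_rot: [-2.512, 0.021, -1.134]
contact_force: [-5.1, 1.3, 2.5]
opening: 0.0433
grip_force: 20.0
```

```bash
python3 -c "
from kin import *
where(42,70)"
```

```text
t 45.40 hub out 41.38 lat [-0.29  0.1 ] F(RT) [-2.31 -1.01 -5.21] torque [ 0.43 -0.91 -0.23] open 0.0433 grip 20.0 j [-0.25  0.26  2.19  1.15  0.44  1.45]
shift [-0.008 -0.01  -0.023] rot [-0.0021  0.     -0.0069] inward axis in tool [ 0.342 -0.001  0.94 ]
```

Emit:
{"api": "send_rows", "payload": {
  "plan": [
    [[-0.011,0,-0.03],[0,0,0]],
    [[-0.011,0,-0.03],[0,0,0]],
    [[-0.011,0,-0.03],[0,0,0]],
    [[0,0,0],[0,0,0]],
    [[0,0,0],[0,0,0]],
    [[0,0,0],[0,0,0]],
    [[0,0,0],[0,0,0]],
    [[0,0,0],[0,0,0]],
    [[0,0,0],[0,0,0]],
    [[0,0,0],[0,0,0]]
  ]
}}

```text
time: 46.65
tool_pos: [0.5238, 0.0819, 0.1132]
tool_rot: [-2.511, 0.021, -1.135]
contact_force: [-3.5, -0.0, 0.1]
opening: 0.0429
grip_force: 20.0
```

Emit:
{"api": "send_rows", "payload": {
  "plan": [
    [[0,0,0],[0,0,0]],
    [[0,0,0],[0,0,0]],
    [[0,0,0],[0,0,0]],
    [[0,0,0],[0,0,0]],
    [[0,0,0],[0,0,0]],
    [[0,0,0],[0,0,0]],
    [[0,0,0],[0,0,0]],
    [[0,0,0],[0,0,0]],
    [[0,0,0],[0,0,0]],
    [[0,0,0],[0,0,0]]
  ],
  "gripper": 0.7
}}

```text
time: 47.9
tool_pos: [0.5237, 0.0819, 0.1132]
tool_rot: [-2.511, 0.021, -1.134]
contact_force: [-0.1, -0.1, -0.7]
opening: 0.0782
grip_force: 0.0
```

Emit:
{"api": "send_rows", "payload": {
  "plan": [
    [[-0.068,0,-0.188],[0,0,0]],
    [[-0.137,0,-0.376],[0,0,0]],
    [[-0.137,0,-0.376],[0,0,0]],
    [[-0.205,0,-0.564],[0,0,0]],
    [[-0.205,0,-0.564],[0,0,0]],
    [[-0.205,0,-0.564],[0,0,0]],
    [[-0.205,0,-0.564],[0,0,0]],
    [[-0.205,0,-0.564],[0,0,0]],
    [[0,0,0],[0,0,0]],
    [[0,0,0],[0,0,0]]
  ]
}}

```text
time: 49.15
tool_pos: [0.4598, 0.088, 0.1897]
tool_rot: [-2.511, 0.021, -1.135]
contact_force: [0.2, -0.4, -0.6]
opening: 0.0778
grip_force: 0.0
```

Run:
```python
from kin import *
where(140,70)
a,d=read_camera("scene"); b,D=read_camera("top"); w,Dw=read_camera("wrist"); np.savez("f.npz",b=b,D=D,w=w,Dw=Dw,a=a,d=d)
# disc-face height above the plate from scene depth
c=cam("scene"); u,v=np.meshgrid(np.arange(240,350),np.arange(180,290)); C=cloud(c,d,np.c_[u.ravel(),v.ravel()])
e=RT.inv().apply(C-PL); r=np.hypot(e[:,0],e[:,1]); 
for nm,lo,hi in(("disc",.030,.056),("hubtop",.012,.020)):
    g=(r>lo)&(r<hi)&(-e[:,2]>-.005)&(-e[:,2]<.08); h=-e[g,2]*1000; print(nm,g.sum(),np.percentile(h,[10,25,50,75,90]).round(1))
x=cv2.resize(a[180:290,240:350],(400,400),interpolation=cv2.INTER_CUBIC); y=cv2.resize(w,(533,400))[:, :400]
cv2.imwrite("pics/end.png",np.hstack([x,y]))
```

```text
t 49.15 hub out 143.68 lat [-0.05  0.01] F(RT) [-0.2   0.38  0.64] torque [-0.01 -0.3  -0.07] open 0.0778 grip 0.0 j [-0.29 -0.03  2.22  0.79  0.61  1.84]
shift [0.051 0.001 0.138] rot [-0.0025  0.0001 -0.0071] inward axis in tool [ 0.342 -0.     0.94 ]
disc 239 [ 0.3 15.1 16.1 17.  17.7]
hubtop 90 [21.7 34.1 49.6 62.1 64.5]
```

View pics/end.png

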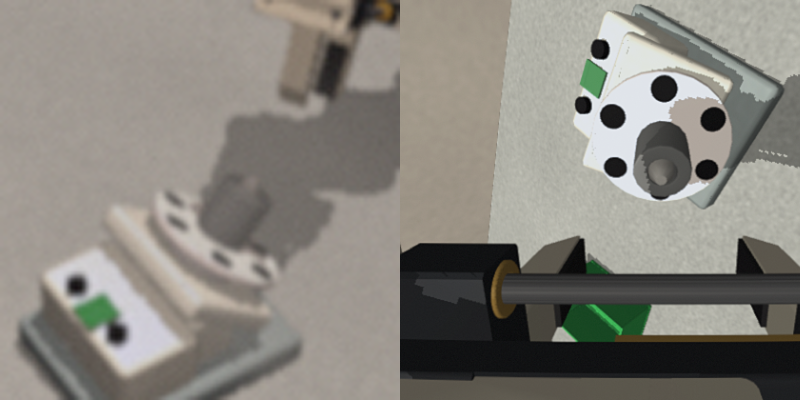

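The carousel sits flush on the mixer: its disc face measures 16.1 mm above the plate, against 16 mm when home. The tip shows in the hub's bore at (662,172) and the gripper is clear, so I hand it in.

```bash
python3 -c "
from cell import robot
print(robot.hand_in())"
```

```text
the job is handed in; nothing more can be done
None
```

The job is handed in at about 49 s of the 61 s allowed: the carousel dropped over the pin after about 80° of turning under roughly 6.5 N, sits flush on the drive plate (disc face 16.1 mm out, 16 mm when home) and is released, with the arm clear and the bottle, carton and bin not touched.

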